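Prove the bench grinder's emergency stop and re-arm it

ROBOT

A 6-joint arm with a two-finger parallel gripper is mounted at the origin on a cart in front of the work surface, level with it; the furniture and walls round the work are solid. World frame = base frame: x ahead of the robot, y to its left, z up, the work surface at z = 0. Lengths are in m, angles in degrees, forces in N, time in s.
With the tool pointing down it reaches from about 0.3 to 0.75 m from the base axis. Payload 8.5 kg.
Tool frame: the origin (TCP) lies at the very end of the fingers, on their centre line; the grasp point (between the pads) lies 19 mm behind it (env.tcp_to_grasp is the distance from the TCP to the grasp point, in m); z points along the fingers, y is the line along which they close (so a half turn about z gives the same grasp; the last joint's range is limited). The gripper opens to 85 mm and grips with 20 to 120 N. Pads are 22 mm wide; open, the fingers measure 114 mm over their backs; the gripper's body (76 mm by 85 mm) begins 54 mm behind the grasp point. The pads swing forward as they close: fully open they stand 13 mm farther back than shut.
Start: joints at [54.414, 21.807, 74.336, -0, 83.858, -12.336], TCP at [0.217, 0.505, 0.231] pointing down, gripper open.
Joint ranges: [-178.18, 178.18], [-50.72, 133.34], [12.68, 142.11], [-81.47, 261.47], [9.98, 163.14], [-165.26, 165.26]. Speed limits (degrees/s): [136.94, 136.94, 180, 180, 180, 180].

INTERFACE

Orientations are given as a 3x3 rotation matrix whose columns are the frame's x, y, z axes.
In Python, from rig import status, get_image, env gives the robot as it stands.
- The arm moves only by the shell command python3 -m handwheel 'ROWS' [FORCE]. ROWS is text: rows parted by semicolons, each of 7 numbers parted by spaces: the shift along the world's x, y, z in cm, then the turn, a rotation vector about the world's x, y, z in degrees, then the opening, from 0 (shut) to 1 (fully open). In form: dx dy dz wx wy wz gripper; .... A call has 1 to 8 rows; each row is the pose to reach, as a shift and turn from the pose commanded when the call began; what a row does not reach only later rows make up. A row lasts 1/12 s, in which the tool goes at most 41.7 mm and 7.16 degrees, less where a joint would pass 70% of its speed; a pose out of reach is approached as far as the arm can. A call with a gripper value outside its range is refused whole. The fingers move at their own pace and stop on an object; FORCE is the grip in N (left out, the last holds). Time passes only in rows, so rows that repeat a pose let the fingers close. It gives the time, the measured TCP pose, the force, the opening and the grip force at its end, in the units of the state.
- status.observe(): the state, without advancing time (a new reading comes with each control period).
- get_image(name): name is "side" or "top"; returns a dict with "color" (480x640x3 uint8, red, green, blue), "vertical_fov" (degrees; the focal length in pixels is half the picture's height over the tangent of half this angle, whatever the lens; pixels are square), "cx", "cy" (the principal point, pixels), "xyz" and "orientation" of the camera in the world. Camera axes: x right, y down, z forward; pixel columns grow to the right and rows downward; lengths in m; the calibration is good to about 2 mm. A picture is of the moment at which its call begins. There is no depth.
- env.close_job(): hands the job in; it is judged then, once.
The state is a dict: "time_s": time; "q": joint angles; "qvel": joint speeds; "joint_efforts": joint torques, N m; "position": TCP position; "tool_rot": TCP orientation; "ft_force": force on the tool from outside, world axes, zero at the start; "wrist_torque": the same for the moment, N m; "grip_width": finger opening in m; "gripper_force": force on a finger pad.
Only numpy, scipy, OpenCV 4.12 (cv2) and the standard library are available. Lean on these libraries where they do the work, as an engineer would, in place of code of your own. Each camera call takes 0.05 s, during which the arm holds its last target. There are 200 camera calls.

TASK

Test the emergency stop of the bench grinder before it is used: press the red mushroom on its control station right in, take your finger off to see that it stays in by itself, then push its grip bar round clockwise with a fingertip until it pops back out. Then press the blue reset button fully to re-arm the grinder and let it go. Only touch and push: do not grip the mushroom between the fingers, do not press the green start button, and leave the tools lying around where they are.

Things in the scene. Friction and masses are not known exactly. Their poses are not given: they have to be found in the camera images.
- grinder: dark green bench grinder on a steel plate, with a grey control station (90 mm in x, 250 mm in y, lid 75 mm above the bench) in front. Origin: on the bench under the station's middle; x points back to the grinder, y to the station's left. On the lid along y: mushroom at +70 mm, two buttons at -35 and -88 mm (blue and green may swap). Grinder: x from 90 to 350 mm, y within 150 mm, 260 mm high.
- stop_base: fixed collar of the red mushroom stop, on a flat yellow disc of 80 mm. Origin: on the lid, on the mushroom's axis; z up. It carries the red head, 63 mm across; when out its crown is 42 mm above this origin. A straight raised grip bar (54 mm long, 10 mm wide, upright sides) crosses the crown and rises 16 mm above it, top 58 mm above this origin. White arrows show the way to turn.
- stop_bar_top (a point): middle of the top of the mushroom's grip bar, on the mushroom's axis; it moves and turns with the head. Its x axis lies along the bar, z up. Sinks 8 mm when the head is pressed in.
- stop_press (a joint): how far the red mushroom is pressed in, m: 0 out, 0.008 fully in. It needs about 6 N to start; past about 4.5 mm it snaps in and latches there without being held. Pressing again does not release it.
- stop_twist (a joint): turn of the mushroom's head, rad, growing clockwise seen from above, 0 to 0.70 (stop). A light spring (under 0.1 N m) turns it back. When latched in, turning lifts the head slowly and past about 0.45 rad it is released and springs out, at the latest when the finger leaves the bar (8 mm in all: leave that room between fingertip and crown); let go, it turns back to 0.
- reset_top (a point): centre of the top of the blue reset button (29 mm across, standing 8 mm proud of its ring, 20 mm above the lid). Pressed straight down. z up.
- reset_press (a joint): how far the blue reset button is pressed, m: 0 out, 0.006 fully in (5 N); it springs back.
- start_top (a point): centre of the top of the green start button (29 mm across, flush in its ring, 12.5 mm above the lid): not to be pressed.
- start_press (a joint): how far the green start button is pressed, m: 0 out, 0.006 fully in; it springs back.
- tape_measure: yellow and black tape measure, 39 x 79 x 66 mm, loose; origin under its middle. Not to be moved.
- grease_tin: round grease tin with a yellow and blue body, 68 mm across, 69 mm high, loose; origin under its middle. Not to be moved.
- brush: parts brush with a wooden handle lying in front of the station, 38 x 193 x 16 mm, loose; origin under its middle. Not to be moved.
- magnet_dish: round steel dish with bolts in it, 98 mm across, 27 mm high, loose; origin under its middle. Not to be moved.
- oil_filter: white spin-on oil filter, 69 mm across, 92 mm high, loose; origin under its middle. Not to be moved.
- screwdriver_red: screwdriver with a red handle, 222 mm long, loose; origin under its middle. Not to be moved.
- spanner_13: small spanner, 172 mm long, loose; origin under its middle. Not to be moved.

How it is judged (in metres and radians):
On the way, in this order (a step that is already met when the one before it is completed fails the run):
1. the red mushroom is in by at least 6.5 mm and stays so with nothing touching it (value of joint stop_press above 0.0065 m and contact force between anything else and stop_base below 0.3 N), for 0.2 s.
2. the latched head is turned clockwise by more than 0.3 rad (value of joint stop_twist above 0.3 rad and value of joint stop_press above 0.003 m).
3. the mushroom is out again, turned back, and nothing touches it (value of joint stop_press below 0.0015 m and value of joint stop_twist below 0.12 rad and contact force between anything else and stop_base below 0.3 N), for 0.2 s.
4. the blue reset button is pressed in by at least 4.5 mm (value of joint reset_press above 0.0045 m), for 0.05 s.
At the end, for the whole second after the job is handed in: the mushroom is out (within 1.5 mm) and turned back (within 0.12 rad), the blue and green buttons are out (within 1.2 mm), and every loose tool lies within 15 mm of where it was (value of joint stop_press below 0.0015 m and value of joint stop_twist below 0.12 rad and value of joint each of reset_press, start_press below 0.0012 m and distance of each of tape_measure, grease_tin, brush, magnet_dish, oil_filter, screwdriver_red, spanner_13 from where it was at the start of the episode below 0.015 m); the robot touches nothing.
It fails at once if the green start button is pressed (more than 2 mm) (value of joint start_press above 0.002 m).
It fails at once if the mushroom is gripped: the fingers push on opposite sides of its bar or of its rim at once (over 2 N each) ((contact force between the fingers and stop_twist_c2 above 2 N and contact force between the fingers and stop_twist_c3 above 2 N) or (contact force between the fingers and stop_twist_c4 above 2 N and contact force between the fingers and stop_twist_c5 above 2 N) or (contact force between the fingers and stop_twist_c6 above 2 N and contact force between the fingers and stop_twist_c10 above 2 N) or (contact force between the fingers and stop_twist_c7 above 2 N and contact force between the fingers and stop_twist_c11 above 2 N) or (contact force between the fingers and stop_twist_c8 above 2 N and contact force between the fingers and stop_twist_c12 above 2 N) or (contact force between the fingers and stop_twist_c9 above 2 N and contact force between the fingers and stop_twist_c13 above 2 N)).
It fails at once if a loose tool is moved by more than 15 mm or lifted (distance of any of tape_measure, grease_tin, brush, magnet_dish, oil_filter, screwdriver_red, spanner_13 from where it was at the start of the episode above 0.015 m).
It also fails if it takes over 45 s, if anything falls off the work surface, if the arm or the gripper's body presses on something with over 40 N, if the wrist force passes 120 N, or if a joint passes its speed limit or range.

## Working session

There is one attempt and no reset: what is moved stays moved. The work goes in short steps, Python scripts to look and compute and a shell command to move; the robot and the scene stay as the last step left them, time stands still between calls to the robot, and variables do not carry over. Pictures are saved under pics/ and viewed, at most 10 in all, crops included, and the job is handed in when it is done.

```bash
mkdir -p pics; ls
python3 - <<'E'
from rig import status,get_image,env
import cv2
for n in ("side","top"):
    i=get_image(n); cv2.imwrite(f"pics/{n}0.png",i["color"][:,:,::-1]); print(n,i["vertical_fov"],i["cx"],i["cy"],i["xyz"],i["orientation"])
print(status.observe())
E
```

```text
pics
side 56.125570743969035 322.52940178285826 247.99012355878668 [0.52499828 0.98473612 0.66284776] [[-0.99911473  0.03936117 -0.01484757]
 [ 0.03283785  0.50909673 -0.86008266]
 [-0.02629502 -0.85980882 -0.50993858]]
top 56.43440894974515 316.45553874690495 239.86998499060536 [0.40155159 0.01792405 1.15821679] [[-0.02059644 -0.99483583  0.09938536]
 [-0.99915706  0.02401216  0.03329545]
 [-0.03550997 -0.09861581 -0.99449181]]
{'time_s': 0.1, 'q': array([ 5.44137606e+01,  2.18399920e+01,  7.43789932e+01,  1.12622739e-03,
        8.38567057e+01, -1.23311310e+01]), 'qvel': array([ 0.01486187, -0.08744437, -0.22518152,  0.00266951, -0.0139739 ,
        0.06276978]), 'joint_efforts': array([ 3.45046326e-03, -4.49218726e+01, -2.31657797e+01, -1.49793600e-04,
        3.67549947e-03,  2.32748715e-05]), 'position': array([0.2169628 , 0.50512803, 0.23075503]), 'tool_rot': array([[-9.18755058e-01,  3.94827213e-01, -7.84651923e-04],
       [ 3.94827878e-01,  9.18754492e-01, -1.06296244e-03],
       [ 3.01215980e-04, -1.28640457e-03, -9.99999127e-01]]), 'ft_force': array([ 0.06610103,  0.01601718, -1.50407382]), 'wrist_torque': array([ 0.02067221, -0.00172982, -0.02252481]), 'gripper_force': 0.0, 'grip_width': 0.08516334192130405}
```

View pics/side0.png

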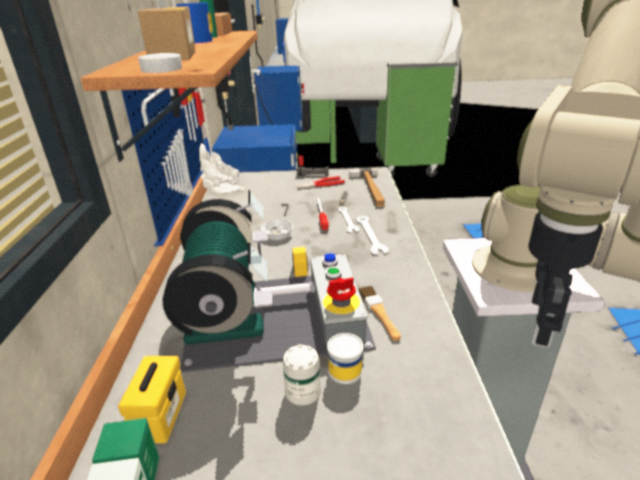

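View pics/top0.png

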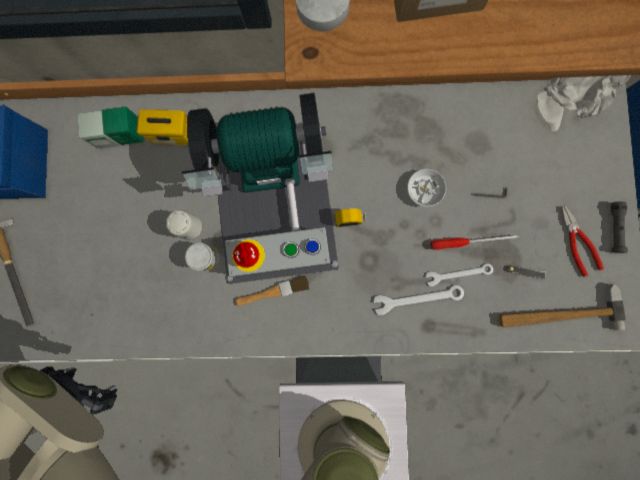

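The top view shows the mushroom at about (247,254), green at (290,249) and blue at (312,246). The side view shows the mushroom at (341,290). Next I'll cast rays and look at a close crop.

```bash
cat > h.py <<'E'
import numpy as np,cv2
from rig import get_image,status,env
def K(i): 
    f=240/np.tan(np.radians(i["vertical_fov"]/2)); return f
def ray(i,u,v):
    f=K(i); d=np.array([(u-i["cx"])/f,(v-i["cy"])/f,1]); return np.array(i["xyz"]),np.array(i["orientation"])@d
def onz(i,u,v,z):
    o,d=ray(i,u,v); return o+d*(z-o[2])/d[2]
def proj(i,p):
    c=np.array(i["orientation"]).T@(np.array(p)-i["xyz"]); return c[0]/c[2]*K(i)+i["cx"],c[1]/c[2]*K(i)+i["cy"]
def cross(i,a,j,b):
    o1,d1=ray(i,*a);o2,d2=ray(j,*b); t=np.linalg.lstsq(np.c_[d1,-d2],o2-o1,rcond=None)[0]
    p,q=o1+d1*t[0],o2+d2*t[1]; return (p+q)/2,np.linalg.norm(p-q)
def blobs(i,roi,lo,hi,amin=15):
    u0,v0,u1,v1=roi; h=cv2.cvtColor(np.ascontiguousarray(i["color"][v0:v1,u0:u1]),cv2.COLOR_RGB2HSV)
    m=cv2.inRange(h,lo,hi); n,l,s,c=cv2.connectedComponentsWithStats(m)
    return [(int(s[k,4]),(c[k]+[u0,v0]).round(2).tolist(),[int(x) for x in s[k,:4]+[u0,v0,0,0]]) for k in range(1,n) if s[k,4]>=amin]
E
python3 - <<'E'
from h import *
t=get_image("top"); s=get_image("side")
R={"red":((0,150,70),(8,255,255)),"yel":((20,120,90),(35,255,255)),"blue":((105,130,60),(130,255,255)),"green":((50,120,50),(85,255,255))}
for n,i,roi in(("top",t,(222,222,335,285)),("side",s,(300,240,375,325))):
    for k,(a,b) in R.items(): print(n,k,blobs(i,roi,a,b))
    u0,v0,u1,v1=roi; c=i["color"][v0:v1,u0:u1,::-1]
    cv2.imwrite(f"pics/{n}1.png",cv2.resize(c,None,fx=7,fy=7,interpolation=2))
tc=[(247,254),(290,249),(312,246)]
for uv,z in zip(tc,(.12,.0875,.095)): print(onz(t,*uv,z))
# station lid corners, read from picture
E
```

```text
top red [(426, [245.87, 254.48], [234, 243, 25, 24])]
top yel [(292, [252.79, 256.71], [232, 239, 33, 33])]
top blue [(106, [311.9, 246.03], [307, 241, 11, 11])]
top green [(101, [290.42, 249.05], [285, 244, 12, 11])]
side red [(430, [340.98, 288.47], [328, 278, 27, 23])]
side yel [(190, [302.77, 262.0], [300, 247, 7, 30]), (375, [340.82, 305.19], [323, 294, 36, 20])]
side blue [(66, [329.5, 257.0], [325, 254, 10, 7])]
side green [(34, [333.26, 270.47], [329, 269, 10, 4])]
[0.47601524 0.21592955 0.12      ]
[0.48801019 0.11793605 0.0875    ]
[0.4933556  0.06446647 0.095     ]
```

View pics/top1.png

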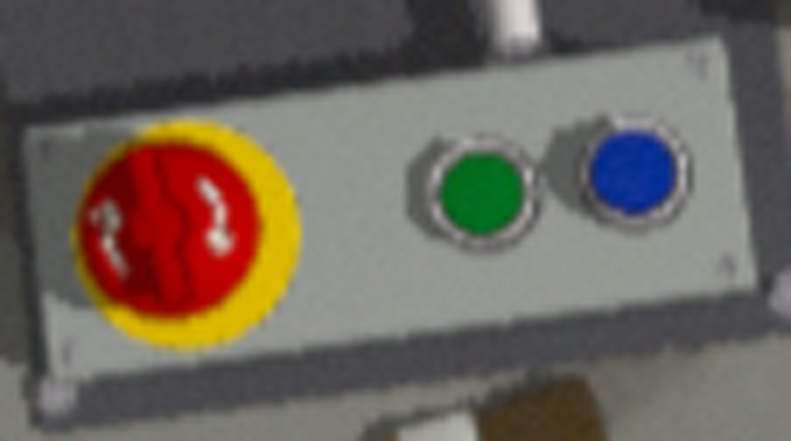

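View pics/side1.png

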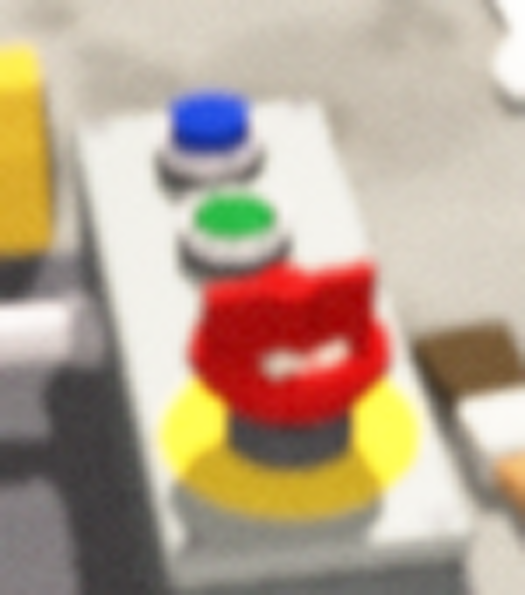

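The crops show the bar's top edge running from about (243,243) to (247.4,266.5) in the top view, and from (330,281) to (353.5,278.5) in the side view. I'll turn these into positions.

Run:
```python
from h import *
t=get_image("top"); s=get_image("side"); r=lambda p:np.round(p,4)
print("disc",r(onz(t,248.2,255.2,.077)),r(onz(s,340.5,303.5,.077)))
print("head rim top",r(onz(t,246,254.5,.107)))
a,b=onz(t,243.2,243.2,.133),onz(t,247.3,266.6,.133); print("bar t",r(a),r(b),r((a+b)/2),np.linalg.norm(a-b),np.degrees(np.arctan2(*(a-b)[1::-1])))
a,b=onz(s,329.7,281.4,.133),onz(s,353.6,278.3,.133); print("bar s",r(a),r(b),r((a+b)/2),np.linalg.norm(a-b),np.degrees(np.arctan2(*(a-b)[1::-1])))
B=onz(t,311.9,246,.095);G=onz(t,290.4,249.05,.0875)
print("blue",r(B),r(onz(s,329.8,255.5,.095)),"green",r(G),r(onz(s,333.3,270.5,.0875)))
d=G-B; ang=np.arctan2(d[1],d[0]); print("station y ang",np.degrees(ang)); u=np.array([np.cos(ang),np.sin(ang)])
print("axis from buttons",r(B[:2]+.158*u),r(G[:2]+.105*u))
```

```text
disc [0.4761 0.2212 0.077 ] [0.4776 0.2289 0.077 ]
head rim top [0.4758 0.2208 0.107 ]
bar t [0.5004 0.2222 0.133 ] [0.446  0.2129 0.133 ] [0.4732 0.2175 0.133 ] 0.05515655016876107 9.67494390951253
bar s [0.4993 0.2264 0.133 ] [0.4495 0.2187 0.133 ] [0.4744 0.2226 0.133 ] 0.050379317463285306 8.748801799945875
blue [0.4934 0.0647 0.095 ] [0.4922 0.0637 0.095 ] green [0.4879 0.117  0.0875] [0.4868 0.1181 0.0875]
station y ang 96.00092636592488
axis from buttons [0.4768 0.2218] [0.4769 0.2214]
```

Mushroom axis is at about (0.4755, 0.221), with the bar at 9°, and blue is at (0.493, 0.0645). Moving above the mushroom with the fingers shut.

```bash
python3 -m handwheel '4 -4 0 0 0 0 0; 7 -7 -1 0 0 0 0; 10 -10 -2 0 0 0 0; 13 -13 -3 0 0 0 0; 16 -16 -4 0 0 0 0; 19 -19 -5 0 0 0 0; 22 -22 -6 0 0 0 0; 24.5 -25 -6.5 0 0 0 0' 20 && python3 -m handwheel '1.35 -3.4 0 0 0 0 0; 1.35 -3.4 -0.5 0 0 0 0; 1.35 -3.4 -1 0 0 0 0; 1.35 -3.4 -1 0 0 0 0; 1.35 -3.4 -1 0 0 0 0'
python3 - <<'E'
from h import *
s=get_image("side"); cv2.imwrite("pics/s2.png",cv2.resize(s["color"][200:330,260:420,::-1],None,fx=5,fy=4.6))
o=status.observe(); print(o["position"],o["tool_rot"],o["ft_force"],o["grip_width"],o["q"])
print(proj(s,o["position"]))
E
```

```text
time_s: 0.97
position: [0.4476, 0.2711, 0.1696]
tool_rot: [[-0.919, 0.395, -0.0], [0.395, 0.919, -0.0], [0.0, -0.0, -1.0]]
ft_force: [-0.3, 0.2, 0.6]
grip_width: 0.0
gripper_force: 0.0
time_s: 1.38
position: [0.4594, 0.2396, 0.1602]
tool_rot: [[-0.919, 0.394, -0.001], [0.394, 0.919, 0.0], [0.001, -0.0, -1.0]]
ft_force: [0.4, 0.6, -0.5]
grip_width: -0.0003
gripper_force: 0.0
[0.4594567  0.23973869 0.16044335] [[-9.19481087e-01  3.93134241e-01  5.62319298e-06]
 [ 3.93134236e-01  9.19481074e-01  1.62466976e-04]
 [ 5.87009116e-05  1.51595981e-04 -9.99999987e-01]] [-0.88602281  0.53299829 -0.14097106] -0.00012573451291084939 [ 1.44459185e+01  2.23895490e+01  8.60684131e+01  9.41865921e-03
  7.15394039e+01 -5.24074016e+01]
(np.float64(349.7181507456356), np.float64(273.11628766512797))
```

View pics/s2.png

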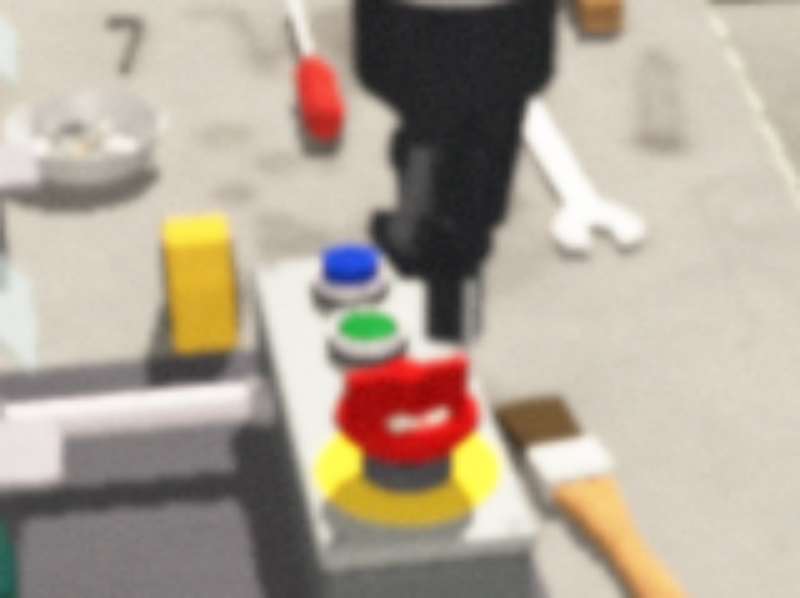

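The tip appears at (351,274), where the calibration predicts (350,273), so the two agree. Moving over the axis.

```bash
python3 -m handwheel '1.6 -1.87 0 0 0 0 0; 1.6 -1.87 -1 0 0 0 0; 1.6 -1.87 -1.8 0 0 0 0; 1.6 -1.87 -1.8 0 0 0 0; 1.6 -1.87 -1.8 0 0 0 0'
```

```text
time_s: 1.85
position: [0.4753, 0.2208, 0.1421]
tool_rot: [[-0.919, 0.394, -0.001], [0.394, 0.919, -0.0], [0.001, -0.0, -1.0]]
ft_force: [0.3, -0.2, -0.3]
grip_width: -0.0001
gripper_force: 0.0
```

```bash
python3 -m handwheel '0 0 -0.5 0 0 0 0; 0 0 -0.9 0 0 0 0; 0 0 -1.2 0 0 0 0; 0 0 -1.2 0 0 0 0'; python3 -m handwheel '0 0 -0.3 0 0 0 0; 0 0 -0.5 0 0 0 0; 0 0 -0.5 0 0 0 0'
```

```text
time_s: 2.18
position: [0.4758, 0.2202, 0.1299]
tool_rot: [[-0.919, 0.395, -0.0], [0.395, 0.919, 0.0], [0.0, -0.0, -1.0]]
ft_force: [0.2, 1.3, 2.2]
grip_width: -0.0002
gripper_force: 0.7
time_s: 2.43
position: [0.4761, 0.2199, 0.1252]
tool_rot: [[-0.919, 0.395, 0.0], [0.395, 0.919, -0.0], [-0.0, -0.0, -1.0]]
ft_force: [0.5, -0.2, -0.5]
grip_width: 0.0001
gripper_force: 0.0
```

```bash
python3 -m handwheel '0 0 -0.15 0 0 0 0; 0 0 -0.2 0 0 0 0; 0 0 -0.2 0 0 0 0'; python3 -m handwheel '0 0 1 0 0 0 0; 0 0 2.5 0 0 0 0; 0 0 2.5 0 0 0 0; 0 0 2.5 0 0 0 0;0 0 2.5 0 0 0 0;0 0 2.5 0 0 0 0'
```

```text
time_s: 2.68
position: [0.4764, 0.2201, 0.1248]
tool_rot: [[-0.919, 0.395, 0.002], [0.395, 0.919, 0.0], [-0.002, 0.001, -1.0]]
ft_force: [-3.6, -0.5, 14.3]
grip_width: -0.0001
gripper_force: 7.2
time_s: 3.18
position: [0.4757, 0.2199, 0.1474]
tool_rot: [[-0.919, 0.395, -0.002], [0.395, 0.919, -0.0], [0.001, -0.001, -1.0]]
ft_force: [-0.3, -0.2, -0.1]
grip_width: -0.0002
gripper_force: 0.0
```

Run:
```python
from h import *
s=get_image("side"); print(blobs(s,(310,260,375,325),(0,150,70),(8,255,255)))
cv2.imwrite("pics/s3.png",cv2.resize(s["color"][240:325,300:385,::-1],None,fx=6,fy=6))
```

```text
[(428, [341.12, 292.17], [327, 281, 29, 23])]
```

View pics/s3.png

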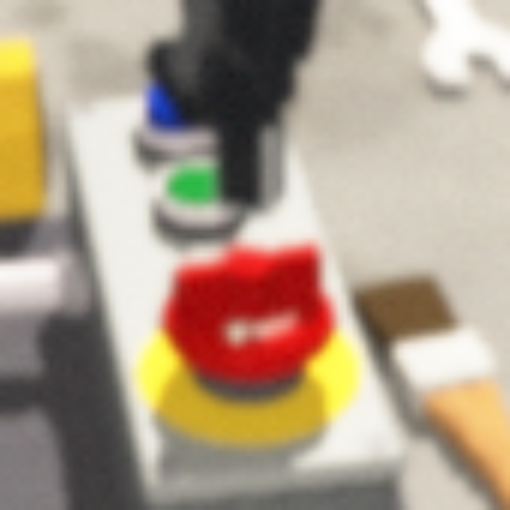

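The mushroom is latched: the head sits about 4 px lower with nothing touching it. Moving beside the bar's near end, on its -y side.

```bash
python3 -m handwheel '-1.0 -1.5 0 0 0 0 0; -1.9 -3 0 0 0 0 0; -1.9 -3 -1 0 0 0 0; -1.9 -3 -2.2 0 0 0 0; -1.9 -3 -2.85 0 0 0 0; -1.9 -3 -2.85 0 0 0 0; -1.9 -3 -2.85 0 0 0 0'; python3 -m handwheel '0 0.2 0 0 0 0 0; 0 0.4 0 0 0 0 0; 0 0.6 0 0 0 0 0; 0 0.6 0 0 0 0 0'
```

```text
time_s: 3.82
position: [0.457, 0.1901, 0.1196]
tool_rot: [[-0.919, 0.395, -0.001], [0.395, 0.919, -0.0], [0.001, -0.001, -1.0]]
ft_force: [0.3, -0.7, 0.5]
grip_width: -0.0001
gripper_force: 0.0
time_s: 4.15
position: [0.4571, 0.1964, 0.1201]
tool_rot: [[-0.919, 0.394, 0.001], [0.394, 0.919, 0.0], [-0.0, 0.0, -1.0]]
ft_force: [0.1, 0.3, -0.7]
grip_width: 0.0001
gripper_force: 0.0
```

```bash
python3 -m handwheel '0 0.2 -0.13 0 0 0 0; 0 0.4 -0.13 0 0 0 0; 0 0.6 -0.13 0 0 0 0; 0 0.6 -0.13 0 0 0 0'; python3 -m handwheel '0 0.2 0 0 0 0 0; 0 0.4 0 0 0 0 0; 0 0.4 0 0 0 0 0'
```

```text
time_s: 4.48
position: [0.4566, 0.2019, 0.1185]
tool_rot: [[-0.919, 0.394, -0.001], [0.394, 0.919, -0.001], [0.001, -0.001, -1.0]]
ft_force: [-2.0, -3.3, 2.9]
grip_width: 0.0
gripper_force: 2.6
time_s: 4.73
position: [0.4563, 0.2054, 0.1187]
tool_rot: [[-0.919, 0.394, -0.002], [0.394, 0.919, -0.002], [0.001, -0.002, -1.0]]
ft_force: [-5.7, -7.1, 8.2]
grip_width: 0.0
gripper_force: 6.2
```

Run:
```python
from h import *
s=get_image("side"); print(blobs(s,(310,260,375,325),(0,150,70),(8,255,255)))
cv2.imwrite("pics/s4.png",cv2.resize(s["color"][240:325,300:385,::-1],None,fx=6,fy=6))
```

```text
[(421, [340.86, 291.72], [328, 281, 27, 23])]
```

View pics/s4.png

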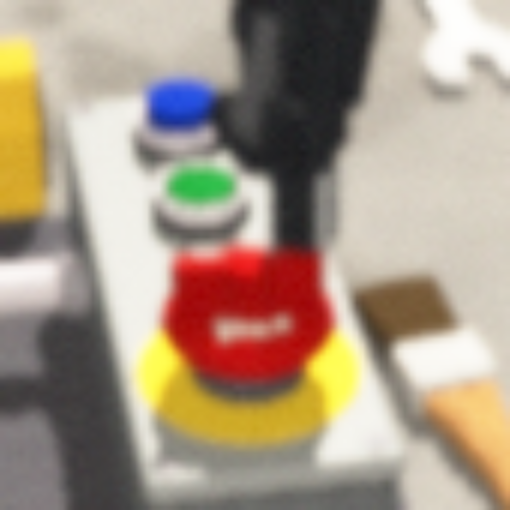

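The head is turning: the bar's near end has swung round. Keep pushing.

```bash
python3 -m handwheel '0 0.2 0 0 0 0 0; 0 0.4 0 0 0 0 0; 0 0.4 0 0 0 0 0'; python3 -m handwheel '0 0.2 0 0 0 0 0; 0 0.3 0 0 0 0 0; 0 0.3 0 0 0 0 0'
python3 - <<'E'
from h import *
s=get_image("side"); print(blobs(s,(310,260,375,325),(0,150,70),(8,255,255)))
cv2.imwrite("pics/s5.png",cv2.resize(s["color"][240:325,300:385,::-1],None,fx=6,fy=6))
E
```

```text
time_s: 5.03
position: [0.456, 0.2091, 0.1192]
tool_rot: [[-0.919, 0.394, -0.002], [0.394, 0.919, -0.003], [0.001, -0.003, -1.0]]
ft_force: [-8.3, -9.8, 13.2]
grip_width: 0.0002
gripper_force: 10.8
time_s: 5.28
position: [0.4559, 0.2118, 0.1196]
tool_rot: [[-0.919, 0.394, -0.002], [0.394, 0.919, -0.003], [0.001, -0.003, -1.0]]
ft_force: [-10.5, -12.0, 18.0]
grip_width: -0.0001
gripper_force: 13.9
[(439, [340.77, 291.05], [328, 281, 27, 22])]
```

View pics/s5.png

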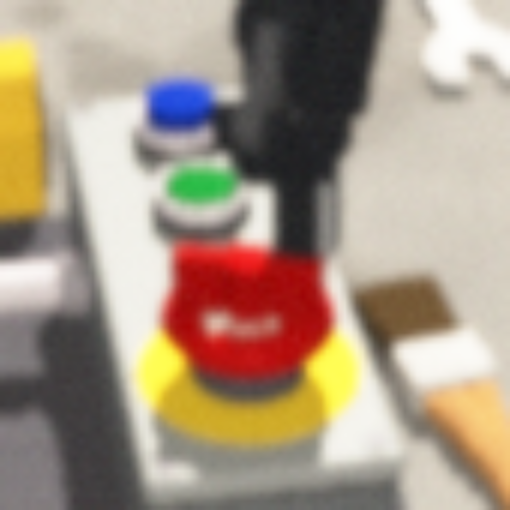

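```bash
python3 -m handwheel '0 0.2 0 0 0 0 0; 0 0.35 0 0 0 0 0; 0 0.35 0 0 0 0 0'
python3 - <<'E'
from h import *
s=get_image("side"); print(blobs(s,(310,260,375,325),(0,150,70),(8,255,255)))
cv2.imwrite("pics/s6.png",cv2.resize(s["color"][240:325,300:385,::-1],None,fx=6,fy=6))
E
```

```text
time_s: 5.58
position: [0.456, 0.2152, 0.1202]
tool_rot: [[-0.919, 0.394, -0.001], [0.394, 0.919, -0.003], [-0.0, -0.004, -1.0]]
ft_force: [-11.4, -11.7, 23.6]
grip_width: 0.0
gripper_force: 16.7
[(432, [340.47, 290.81], [328, 279, 27, 24])]
```

View pics/s6.png

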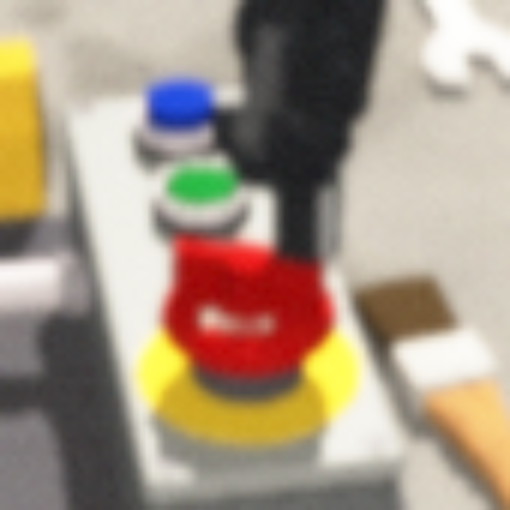

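Bar slope gives a twist of about 0.5 rad. I'll push slightly further, then withdraw to let it spring out.

```bash
python3 -m handwheel '0 0.2 0 0 0 0 0; 0 0.25 0 0 0 0 0; 0 0.25 0 0 0 0 0'; python3 -m handwheel '0 -1 0 0 0 0 0; 0 -2.5 0 0 0 0 0; 0 -4 0 0 0 0 0; 0 -4 1 0 0 0 0; 0 -4 2 0 0 0 0; 0 -4 2 0 0 0 0; 0 -4 2 0 0 0 0; 0 -4 2 0 0 0 0'
python3 - <<'E'
from h import *
s=get_image("side"); print(blobs(s,(310,260,375,325),(0,150,70),(8,255,255)))
cv2.imwrite("pics/s7.png",cv2.resize(s["color"][240:325,300:385,::-1],None,fx=6,fy=6))
E
```

```text
time_s: 5.88
position: [0.4563, 0.2173, 0.1206]
tool_rot: [[-0.919, 0.394, -0.0], [0.394, 0.919, -0.004], [-0.001, -0.004, -1.0]]
ft_force: [-12.8, -15.1, 26.2]
grip_width: -0.0002
gripper_force: 19.4
time_s: 6.55
position: [0.4569, 0.1791, 0.138]
tool_rot: [[-0.919, 0.395, -0.0], [0.395, 0.919, 0.0], [0.0, -0.0, -1.0]]
ft_force: [-0.2, 0.6, -1.0]
grip_width: -0.0004
gripper_force: 0.0
[(403, [340.91, 292.22], [327, 282, 28, 22])]
```

View pics/s7.png

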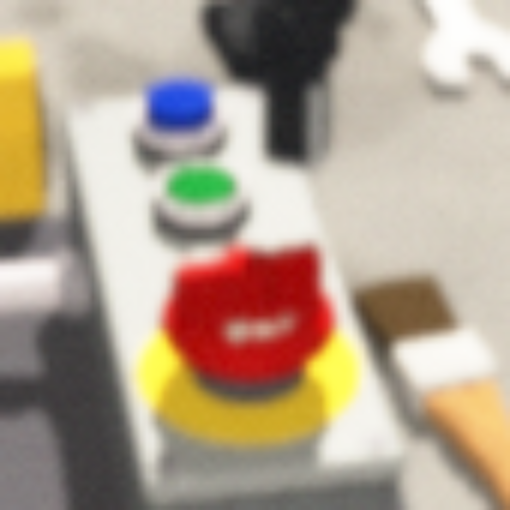

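The head has turned back but is still latched: the red blob's row is 292.2, against 288.5 when out. The finger's friction was pushing the head down (Fz 26 N). I'll turn again, letting the finger rise along with the head, and leave upward.

```bash
cat > m.py <<'E'
from h import *
s=get_image("side"); print("red",blobs(s,(310,260,375,325),(0,150,70),(8,255,255)))
u,v=315,270; c=np.ascontiguousarray(s["color"][270:312,315:370]); h=cv2.cvtColor(c,cv2.COLOR_RGB2HSV)
m=cv2.inRange(h,(0,150,70),(8,255,255)); top=[(x+u,int(np.argmax(m[:,x]>0))+v) for x in range(m.shape[1]) if m[:,x].any()]
print("top edge",[b for a,b in top],"from",top[0][0])
hull=cv2.convexHull(cv2.findNonZero(m)); f=np.zeros_like(m); cv2.fillConvexPoly(f,hull,255); f=cv2.erode(f,np.ones((5,5)))
w=cv2.inRange(h,(0,0,130),(180,140,255))&f; ys,xs=np.nonzero(w); print("arrow",len(xs),xs.mean()+u if len(xs) else 0,ys.mean()+v if len(xs) else 0)
E
python3 m.py
python3 -m handwheel '0 0.8 -0.5 0 0 0 0; 0 1.7 -1.2 0 0 0 0; 0 1.7 -1.95 0 0 0 0; 0 1.7 -1.95 0 0 0 0; 0 1.7 -1.95 0 0 0 0'; python3 -m handwheel '0 0.3 0 0 0 0 0; 0 0.6 0 0 0 0 0; 0 0.8 0.05 0 0 0 0; 0 1.0 0.1 0 0 0 0; 0 1.2 0.15 0 0 0 0; 0 1.2 0.15 0 0 0 0'; python3 m.py
```

```text
red [(408, [341.19, 292.32], [327, 282, 29, 22])]
top edge [294, 290, 288, 285, 285, 285, 285, 284, 284, 284, 283, 282, 282, 282, 282, 283, 283, 283, 283, 283, 282, 282, 282, 282, 282, 283, 289, 290, 294] from 327
arrow 30 342.3333333333333 294.3333333333333
time_s: 7.07
position: [0.4568, 0.1962, 0.1183]
tool_rot: [[-0.919, 0.394, -0.001], [0.394, 0.919, -0.0], [0.001, -0.001, -1.0]]
ft_force: [0.6, 0.1, -0.1]
grip_width: -0.0001
gripper_force: 0.0
time_s: 7.57
position: [0.4559, 0.2078, 0.1207]
tool_rot: [[-0.919, 0.394, -0.002], [0.394, 0.919, -0.001], [0.002, -0.002, -1.0]]
ft_force: [-6.4, -4.4, 4.9]
grip_width: -0.0001
gripper_force: 4.3
red [(441, [340.71, 290.8], [328, 281, 27, 22])]
top edge [290, 282, 281, 281, 281, 281, 281, 281, 281, 281, 281, 281, 281, 281, 281, 282, 282, 282, 282, 281, 281, 281, 281, 282, 282, 288, 290] from 328
arrow 27 339.3333333333333 293.48148148148147
```

```bash
python3 -m handwheel '0 0.2 0.03 0 0 0 0; 0 0.4 0.06 0 0 0 0; 0 0.6 0.1 0 0 0 0; 0 0.8 0.15 0 0 0 0; 0 0.95 0.2 0 0 0 0; 0 0.95 0.2 0 0 0 0';python3 m.py
```

```text
time_s: 8.12
position: [0.4565, 0.2167, 0.1235]
tool_rot: [[-0.919, 0.394, -0.0], [0.394, 0.919, -0.003], [-0.001, -0.002, -1.0]]
ft_force: [-6.3, -8.5, 10.5]
grip_width: -0.0005
gripper_force: 9.2
red [(433, [340.49, 289.73], [328, 278, 27, 24])]
top edge [288, 279, 278, 278, 278, 278, 279, 279, 279, 278, 279, 279, 279, 280, 280, 280, 280, 283, 283, 282, 284, 283, 282, 283, 283, 287, 289] from 328
arrow 29 337.2068965517241 291.7931034482759
```

```bash
python3 -m handwheel '0 0.2 0.1 0 0 0 0; 0 0.3 0.2 0 0 0 0; 0 0.3 0.4 0 0 0 0; 0 0.3 0.4 0 0 0 0'; python3 m.py; python3 -m handwheel '0 0 0.5 0 0 0 0; 0 0 1 0 0 0 0; 0 0 2 0 0 0 0; 0 0 3.5 0 0 0 0; 0 0 3.5 0 0 0 0; 0 0 3.5 0 0 0 0'; python3 m.py
```

```text
time_s: 8.5
position: [0.4564, 0.2182, 0.1265]
tool_rot: [[-0.919, 0.395, -0.002], [0.395, 0.919, -0.005], [-0.0, -0.006, -1.0]]
ft_force: [-3.0, -15.4, 4.0]
grip_width: 0.0002
gripper_force: 8.5
red [(426, [340.54, 288.62], [328, 277, 27, 24])]
top edge [287, 278, 278, 277, 277, 278, 278, 278, 278, 278, 278, 277, 278, 278, 279, 279, 279, 280, 282, 281, 281, 282, 283, 282, 283, 286, 287] from 328
arrow 34 337.88235294117646 290.6470588235294
time_s: 9.05
position: [0.4574, 0.2208, 0.1619]
tool_rot: [[-0.919, 0.395, 0.002], [0.395, 0.919, 0.001], [-0.002, 0.002, -1.0]]
ft_force: [1.1, 0.7, 0.1]
grip_width: 0.0001
gripper_force: 0.0
red [(425, [341.0, 288.46], [328, 278, 27, 23])]
top edge [287, 284, 281, 280, 280, 280, 279, 279, 279, 278, 278, 278, 278, 278, 279, 279, 279, 279, 279, 279, 279, 279, 278, 278, 278, 286, 287] from 328
arrow 41 343.1463414634146 290.8536585365854
```

The mushroom is out and turned back: red blob row 288.46, against 288.47 at the start. On to the blue button.

```bash
python3 -m handwheel '0 0 0 0 0 0 0; 0 0 0 0 0 0 0; 0.8 -3.5 0 0 0 0 0; 1.6 -7 0 0 0 0 0; 2.4 -10.5 0 0 0 0 0; 3.2 -14 0 0 0 0 0; 3.6 -15.6 0 0 0 0 0; 3.6 -15.6 0 0 0 0 0'; python3 -m handwheel '0 0 -2 0 0 0 0; 0 0 -4 0 0 0 0; 0 0 -5.5 0 0 0 0; 0 0 -6 0 0 0 0; 0 0 -6 0 0 0 0'
```

```text
time_s: 9.77
position: [0.4938, 0.0615, 0.161]
tool_rot: [[-0.917, 0.398, -0.0], [0.398, 0.917, -0.0], [0.0, -0.001, -1.0]]
ft_force: [0.0, 0.3, 0.1]
grip_width: 0.0001
gripper_force: 0.0
time_s: 10.18
position: [0.4923, 0.0652, 0.1004]
tool_rot: [[-0.919, 0.394, -0.003], [0.394, 0.919, 0.0], [0.003, -0.001, -1.0]]
ft_force: [0.4, 0.6, -0.2]
grip_width: 0.0002
gripper_force: 0.0
```

```bash
python3 -m handwheel '0.1 0 -0.5 0 0 0 0; 0.1 0 -0.8 0 0 0 0; 0.1 0 -1.1 0 0 0 0; 0.1 0 -1.25 0 0 0 0; 0.1 0 -1.25 0 0 0 0; 0.1 0 -1.25 0 0 0 0'
```

```text
time_s: 10.68
position: [0.4946, 0.0647, 0.0895]
tool_rot: [[-0.919, 0.395, 0.002], [0.395, 0.919, 0.0], [-0.001, 0.001, -1.0]]
ft_force: [1.8, 2.9, 5.0]
grip_width: 0.0003
gripper_force: 2.2
```

```bash
python3 -m handwheel '0 0 -0.15 0 0 0 0; 0 0 -0.2 0 0 0 0; 0 0 -0.2 0 0 0 0;0 0 -0.2 0 0 0 0'; python3 -m handwheel '0 0 1 0 0 0 0; 0 0 3 0 0 0 0; 0 0 6 0 0 0 0; 0 0 8 0 0 0 0; -4 -2 8 0 0 0 0; -8 -4 8 0 0 0 0; -8 -4 8 0 0 0 0; -8 -4 8 0 0 0 0'; python3 m.py
python3 - <<'E'
from h import *
t=get_image("top");print("blue",blobs(t,(222,222,335,285),(105,130,60),(130,255,255)));s=get_image("side");print(blobs(s,(300,240,375,325),(105,130,60),(130,255,255)))
E
```

```text
time_s: 11.02
position: [0.4947, 0.0647, 0.0888]
tool_rot: [[-0.919, 0.395, 0.003], [0.395, 0.919, 0.0], [-0.003, 0.001, -1.0]]
ft_force: [-2.4, 3.4, 19.5]
grip_width: -0.0003
gripper_force: 9.4
time_s: 11.68
position: [0.412, 0.0239, 0.1671]
tool_rot: [[-0.918, 0.396, -0.001], [0.396, 0.918, -0.0], [0.001, -0.001, -1.0]]
ft_force: [-0.1, -0.2, -0.5]
grip_width: -0.0002
gripper_force: 0.0
red [(427, [341.35, 288.74], [327, 278, 29, 23])]
top edge [290, 287, 284, 281, 280, 280, 280, 280, 280, 280, 279, 278, 278, 278, 279, 279, 280, 280, 280, 279, 279, 279, 279, 279, 278, 279, 282, 287, 289] from 327
arrow 36 342.55555555555554 291.1666666666667
blue [(61, [312.36, 244.03], [307, 241, 11, 7])]
[(65, [329.45, 256.95], [325, 254, 10, 7])]
```

Blue bottomed out and sprang back, the mushroom is out, and the arm is clear.

```bash
python3 -c "
from rig import env; print(env.close_job())"
```

```text
the job is handed in; nothing more can be done
None
```

I pressed the mushroom in, saw it stay latched on its own, and released it clockwise on the second try (the first try turned it but left it latched). I then pressed the blue reset fully and let it go, and handed the job in at about 12 s; the hand-in gave no verdict.

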